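# Square up the housing and hold the bearing cover over it

### The job

Push the bored aluminium housing square and flush into the corner of the two fences on its fixture plate. Then take the bearing cover out of the tray, carry it over the row of sockets and finish holding it level and still about one centimetre above the housing, edges lined up and centred over the bore, without letting the cover touch the housing, the fixture or the socket rail at any time; the program ends with the gripper still holding it there. Leave the torque wrench, screwdriver and loose socket alone.

Things in the scene. Friction and masses are not known exactly. Their poses are not given: they have to be found in the camera images.
- fixture: Fixed steel plate 240 (x) by 220 (y) by 15 mm; origin: centre of its underside, on the bench; x points roughly away from the robot. Two dark fence bars, tops 39 mm above the bench: inner faces at x = +90 mm and at y = +85 mm, meeting in the (+x, +y) corner. The flush housing's centre is at x +58, y +45 mm. Left or right of the socket rail.
- housing_top (a point): Centre of the top face (bore mouth, 47 mm above the bench) of the loose aluminium housing: a block 64 (x) by 80 (y) by 32 mm high, bore 40 mm wide and 12 mm deep, about 0.4 kg, on the fixture plate. Its +x and +y faces belong against the fences on the fixture's +x and +y sides; it starts turned under 20 degrees from that.
- cover_mid (a point): Centre, half-way up, of the loose aluminium bearing cover (48 mm high, 0.2 kg). From below: round spigot 34 wide, 4 high; flange 64 (x) by 80 (y) by 8 mm, its top 12 mm below this point; upright central rib 20 thick (x), 50 long (y), 36 mm high, its top 24 mm above this point. Stands on its spigot in the tray; fits the housing either way round.
- cover: The same bearing cover; origin at the centre of its spigot's underside, z up.
- housing: The same housing; origin at the centre of its underside, z up.
- tray: Fixed open grey plastic tray, 190 mm (x) by 180 mm (y), floor and walls 4 mm thick, walls 16 mm high; origin at the centre of its underside, on the bench. It is on the other side of the socket rail from the fixture.
- socket_rail: Fixed dark steel bar 320 mm long (its x) and 36 mm wide with a row of six upright sockets, tops up to 70 mm above the bench; origin at the centre of its underside. It lies between tray and fixture, pointing roughly away from the robot.
- torque_wrench: Loose torque wrench lying along the bench's far side, 340 mm long, 32 mm high; origin on the bench under its shaft, 170 mm from the handle's end. Bystander.
- screwdriver: Loose screwdriver with blue handle, 200 mm long, lying right of the work, roughly along x, 26 mm high; origin near its middle. Bystander.
- big_socket: Loose steel socket, 38 mm wide and 50 mm high, standing left of the work; origin at the centre of its underside. Bystander.
Things that resemble listed ones, but are neither listed nor needed, are in the scene too. What is shaped like the housing but brown or red is not meant.

How it is judged (in metres and radians):
On the way, in this order (a step that is already met when the one before it is completed fails the run):
1. the housing sits square and flush against both fences (x of housing_top in the frame of fixture between 0.055 and 0.06 m and y of housing_top in the frame of fixture between 0.042 and 0.047 m and angle between the x axis of housing_top and the x axis of fixture, either way round below 0.035 rad), for 0.2 s.
2. the cover, off the tray, passes over the socket rail clear of the sockets (y of cover in the frame of socket_rail between -0.06 and 0.06 m and x of cover in the frame of socket_rail between -0.24 and 0.24 m and z of cover in the frame of socket_rail above 0.072 m), for 0.02 s.
At the end, for the whole second after the job is handed in: The housing is flush with both fences (within 3 mm, 2 degrees). The cover is held still by the fingers, touching nothing else, its spigot's underside 3 to 20 mm above the housing's top face, centred within 6 mm, edges parallel within 5.7 degrees (either way round), level within 4.6 degrees (all of step 1 and horizontal distance between cover_mid and housing_top below 0.006 m and z of cover in the frame of housing_top between 0.003 and 0.02 m and angle between the x axis of cover and the x axis of housing, either way round below 0.1 rad and angle between cover's own z axis and vertical below 0.08 rad and linear speed of cover below 0.02 m/s and contact force between cover and the fingers above 2 N and contact force between cover and housing below 0.1 N and contact force between cover and fixture below 0.1 N and contact force between cover and socket_rail below 0.1 N); the arm keeps its last pose, push and grip.
It fails at once if the cover touches the housing, the fixture or the socket rail (contact force between cover and housing above 0.5 N or contact force between cover and fixture above 0.5 N or contact force between cover and socket_rail above 0.5 N).
It fails at once if the torque wrench is disturbed (moved over 20 mm) (distance of torque_wrench from where it was at the start of the episode above 0.02 m).
It fails at once if the screwdriver is disturbed (moved over 20 mm) (distance of screwdriver from where it was at the start of the episode above 0.02 m).
It fails at once if the loose socket is disturbed (moved over 20 mm) (distance of big_socket from where it was at the start of the episode above 0.02 m).
It also fails if it takes over 67 s, if anything falls off the work surface, if the arm or the gripper's body presses on something with over 40 N, if the wrist force passes 120 N, or if a joint passes its speed limit or range.

### The arm

A 6-joint arm with a two-finger parallel gripper is mounted at the origin on the work surface. World frame = base frame: x ahead of the robot, y to its left, z up, the work surface at z = 0. Lengths are in mm, angles in rad, forces in N, time in s.
With the tool pointing down it reaches from about 375 to 975 mm from the base axis. Payload 3.8 kg.
Tool frame: the origin (TCP) lies at the very end of the fingers, on their centre line; the grasp point (between the pads) lies 19 mm behind it; z points along the fingers, y is the line along which they close (so a half turn about z gives the same grasp; the last joint's range is limited). The gripper opens to 85 mm and grips with 20 to 120 N. Pads are 22 mm wide; open, the fingers measure 114 mm over their backs; the gripper's body (76 mm by 85 mm) begins 54 mm behind the grasp point. The pads swing forward as they close: fully open they stand 13 mm farther back than shut.
Start: joints at [1.265, 0.264, 1.604, -0, 1.274, -0.037], TCP at [179.261, 650.756, 231.28] pointing down, gripper open.
Joint ranges: [-2.63, 2.63], [-0.94, 2.18], [0.31, 2.57], [-1.31, 4.45], [0, 2.66], [-2.55, 2.55]. Speed limits (rad/s): [2.57, 2.57, 3.14, 3.14, 3.14, 3.14].

### API

Orientations are given as a unit quaternion [w, x, y, z].
In Python, from station import r gives the robot as it stands. Calls block until the motion is done:
- r.movep(position, orientation): joint-space move of the TCP to a pose.
- r.move_l(position, attitude=None, vel=150): straight line of the TCP; attitude=None keeps the orientation; vel is the mean speed in mm/s.
- r.goto_joints(angles): joint-space move.
- r.command_gripper(opening): opening from 0.0 (shut) to 1.0 (fully open); the grip force is fixed at half the most; returns when the fingers have stopped.
- r.dwell(seconds).
- r.solve_ik(position, orientation): joint angles nearest the present ones, or None.
- r.read_state(): the state.
- r.grab_frame(name): name is "side" or "top" or "wrist"; returns the picture (480x640x3 uint8, red, green, blue); there is no depth.
- r.get_calibration(name): a dict with "vertical_fov" (degrees; the focal length in pixels is half the picture's height over the tangent of half this angle, whatever the lens; pixels are square), "cx", "cy" (the principal point, pixels), "dist" ([k1, k2, p1, p2, k3] as OpenCV has them; the pictures are not rectified), "world_from_camera" (4x4, takes a point from camera to world coordinates). Camera axes: x right, y down, z forward; pixel columns grow to the right and rows downward; lengths in mm; the calibration is good to about 2 mm. A picture is of the moment at which its call begins: read the wrist's pose just before it. get_calibration takes no time and is no camera call; for the wrist camera it gives the pose at the moment of the call.
A pose or a line that the arm cannot do raises r.Unreachable and nothing moves.
- r.sign_off(): hands the job in; it is judged then, once.
The state is a dict: "t": time; "qpos": joint angles; "qd": joint speeds; "joint_torque": joint torques, N m; "ee_pos": TCP position; "ee_rot": TCP orientation; "ft_force": force on the tool from outside, world axes, zero at the start; "wrist_torque": the same for the moment, N m; "gripper_width": opening from 0.0 (shut) to 1.0 (fully open); "grasp_force": force on a finger pad.
Only numpy, scipy, OpenCV 4.12 (cv2) and the standard library are available. Lean on these libraries where they do the work, as an engineer would, in place of code of your own. Each camera call takes 0.05 s, during which the arm holds its last target. There are 200 camera calls.

## Working session

There is one attempt and no reset: what is moved stays moved. The work goes in short steps, each a Python script; the robot and the scene stay as the last script left them, time stands still between calls to the robot, and variables do not carry over. Pictures are saved under pics/ and viewed, at most 12 in all, crops included, and the job is handed in when it is done.

```bash
mkdir -p pics; ls; python3 - <<'E'
from station import r
import cv2, numpy as np
np.set_printoptions(precision=3,suppress=True)
for n in ("top","side"):
    im=r.grab_frame(n); cv2.imwrite(f"pics/{n}0.png",im[:,:,::-1])
    c=r.get_calibration(n); print(n,c)
print(r.read_state()["t"])
E
```

```text
pics
top {'vertical_fov': 42.47107100490321, 'cx': 323.62676359935335, 'cy': 227.0371150303647, 'dist': array([-0.056,  0.   ,  0.   ,  0.   ,  0.   ]), 'world_from_camera': array([[  -0.013,   -0.998,    0.068,  447.42 ],
       [  -1.   ,    0.014,    0.017,   -8.143],
       [  -0.018,   -0.067,   -0.998, 1498.284],
       [   0.   ,    0.   ,    0.   ,    1.   ]])}
side {'vertical_fov': 45.56333465564729, 'cx': 316.3414736220968, 'cy': 245.7926091017673, 'dist': array([-0.109,  0.   ,  0.   ,  0.   ,  0.   ]), 'world_from_camera': array([[  -0.812,    0.379,   -0.444, 1178.993],
       [   0.583,    0.499,   -0.64 ,  935.591],
       [  -0.021,   -0.779,   -0.627,  972.197],
       [   0.   ,    0.   ,    0.   ,    1.   ]])}
0.1
```

View pics/top0.png

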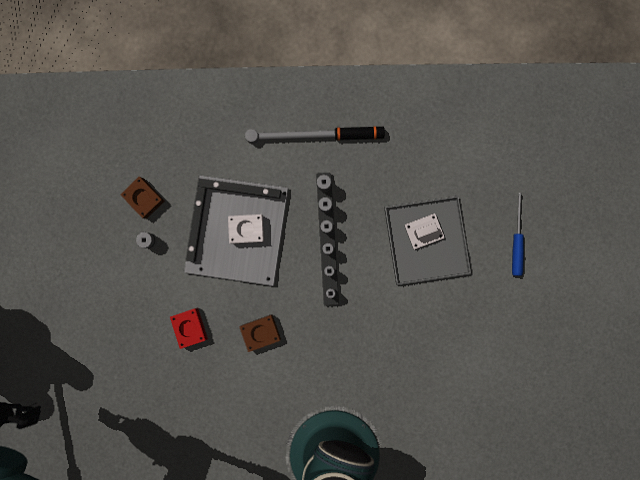

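View pics/side0.png

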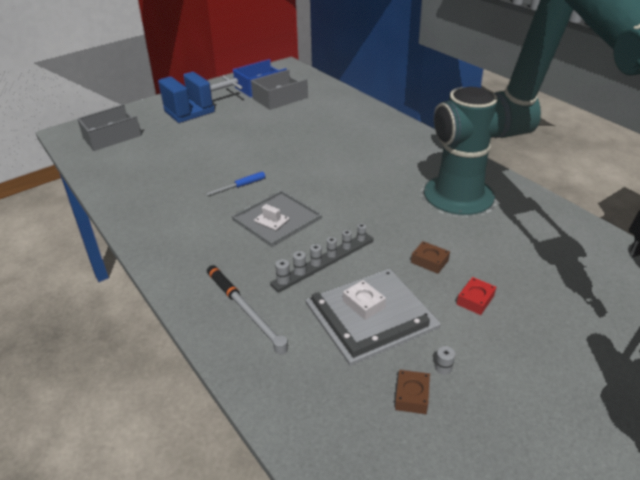

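The top view shows the aluminium housing at (246,229) on the plate, with its fences along the top and left edges. The cover is at (425,231) in the tray. The lookalikes are brown blocks at (142,196) and (261,334) and a red one at (188,329), so I choose the pale block on the plate. The side view agrees: housing at (364,296), cover at (270,217).

```bash
cat > h.py <<'E'
from station import r
import cv2, numpy as np
from scipy.spatial.transform import Rotation as R
np.set_printoptions(precision=3,suppress=True)
def K(c):
    f=240/np.tan(np.radians(c["vertical_fov"])/2); return np.array([[f,0,c["cx"]],[0,f,c["cy"]],[0,0,1.]])
def rays(c,px):
    u=cv2.undistortPoints(np.array(px,float).reshape(-1,1,2),K(c),np.array(c["dist"])).reshape(-1,2)
    T=c["world_from_camera"]; return T[:3,3],np.c_[u,np.ones(len(u))]@T[:3,:3].T
def onz(c,px,z):
    o,d=rays(c,px); return o+d*((z-o[2])/d[:,2])[:,None]
def tri(c1,p1,c2,p2):
    o1,a=rays(c1,p1);o2,b=rays(c2,p2);out=[]
    for i in range(len(a)):
        A=np.c_[a[i],-b[i]];s=np.linalg.lstsq(A,o2-o1,rcond=None)[0]
        x,y=o1+a[i]*s[0],o2+b[i]*s[1];out.append([*((x+y)/2),np.linalg.norm(x-y)])
    return np.array(out)
def proj(c,P):
    M=np.linalg.inv(c["world_from_camera"]);
    return cv2.projectPoints(np.array(P,float).reshape(-1,1,3),cv2.Rodrigues(M[:3,:3])[0],M[:3,3],K(c),np.array(c["dist"]))[0].reshape(-1,2)
def down(yaw):  # tool z down, tool x at angle yaw (rad)
    q=(R.from_euler('z',yaw)*R.from_euler('x',np.pi)).as_quat(); return [q[3],q[0],q[1],q[2]]
E
python3 - <<'E'
from h import *
t=r.get_calibration("top");s=r.get_calibration("side")
print("housing,cover",tri(t,[[246,229],[425,231]],s,[[364,296],[270,215]]))
print("plate corners",onz(t,[[199,177],[290,190],[274,286],[186,272]],15))
print("tray",onz(t,[[386,207],[459,198],[470,275],[398,285]],16))
print("rail",onz(t,[[325,173],[332,305]],10))
print("wrench,driver,sock",onz(t,[[251,135],[384,133],[520,193],[518,276],[145,240]],15))
w=r.get_calibration("wrist");st=r.read_state()
q=st["ee_rot"];Rt=R.from_quat([q[1],q[2],q[3],q[0]]).as_matrix();T=w["world_from_camera"]
print(w["vertical_fov"],w["dist"],"cam in tool",Rt.T@(T[:3,3]-st["ee_pos"]),Rt.T@T[:3,:3],Rt)
E
```

```text
housing,cover [[ 542.041  202.45    40.877    4.872]
 [ 533.489 -224.199   26.475    1.695]]
plate corners [[674.163 319.183  15.   ]
 [638.763  97.374  15.   ]
 [407.764 137.9    15.   ]
 [443.677 350.568  15.   ]]
tray [[ 593.997 -133.737   16.   ]
 [ 613.348 -310.175   16.   ]
 [ 427.906 -331.526   16.   ]
 [ 406.497 -158.81    16.   ]]
rail [[679.725  12.192  10.   ]
 [360.582  -0.498  10.   ]]
wrench,driver,sock [[ 775.506  191.632   15.   ]
 [ 775.011 -132.668   15.   ]
 [ 623.647 -458.582   15.   ]
 [ 423.782 -447.037   15.   ]
 [ 522.264  451.274   15.   ]]
71.1757918286149 [-0.006  0.     0.     0.     0.   ] cam in tool [  69.636    0.016 -142.135] [[ 0.001 -0.962 -0.274]
 [ 1.     0.     0.001]
 [-0.    -0.274  0.962]] [[-0.964  0.266 -0.001]
 [ 0.266  0.964 -0.002]
 [ 0.    -0.002 -1.   ]]
```

```bash
python3 - <<'E'
from h import *
import pickle
out={}
y=np.radians(171)
for k,p in (("a",[550,240,170]),("b",[530,150,170])):
    r.movep(p,down(y)); c=r.get_calibration("wrist"); im=r.grab_frame("wrist")
    out[k]=(c,im); cv2.imwrite(f"pics/w{k}.png",im[:,:,::-1])
pickle.dump(out,open("w.pkl","wb")); print(r.read_state()["t"],r.read_state()["ee_pos"])
E
```

```text
2.6667 [530.262 150.499 170.408]
```

View pics/wa.png

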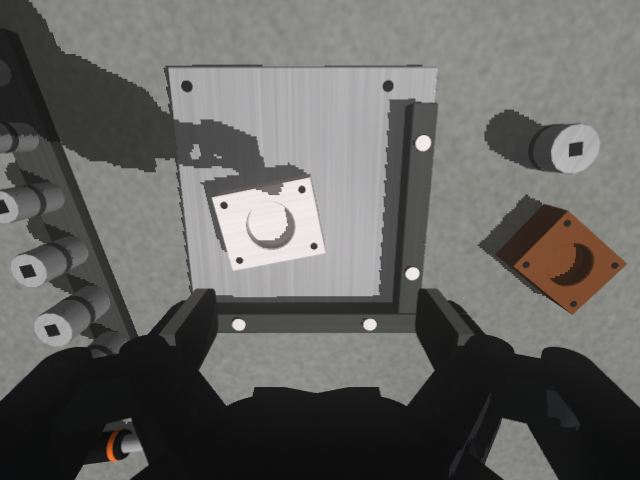

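View pics/wb.png

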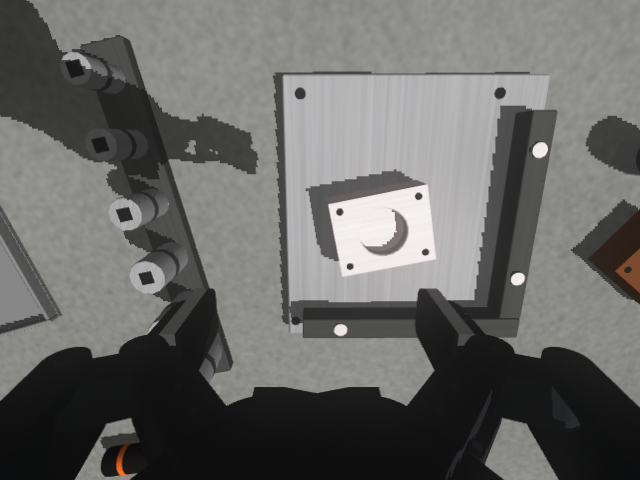

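The pale housing stands on the plate at (268,223) in view a and (382,230) in view b, turned about 10° from the fences. The x fence runs across the bottom and the y fence down the right side. The brown block at (560,262) is the decoy.

```bash
python3 - <<'E'
from h import *
import pickle
o=pickle.load(open("w.pkl","rb"));a,b=o["a"][0],o["b"][0]
ang=lambda p,q:np.degrees(np.arctan2(q[1]-p[1],q[0]-p[0]))
h=tri(a,[[224,205],[302,189],[314,246],[241,261]],b,[[340,211],[418,196],[425,252],[350,266]])
print("holes",h,h.mean(0),"xdir",ang(h[0],h[3]),ang(h[1],h[2]),"ydir",ang(h[0],h[1])-90,ang(h[3],h[2])-90)
f=tri(a,[[187,86],[388,86],[423,143],[412,273],[239,325]],b,[[300,93],[500,93],[540,150],[517,279],[341,330]])
print("fix",f,"y",ang(f[0],f[1])-90,"x",ang(f[2],f[3]))
pc=np.r_[onz(a,[[167,67],[437,67]],15),onz(b,[[275,73],[549,75]],15)];print("near corners",pc,ang(pc[0],pc[1])-90,ang(pc[2],pc[3])-90)
# fixture pose: best fit rect from top-camera corners & near edge
yaw=np.radians(np.mean([ang(pc[0],pc[1])-90,ang(pc[2],pc[3])-90,ang(f[0],f[1])-90]))
X=np.array([np.cos(yaw),np.sin(yaw)]);Y=np.array([-X[1],X[0]])
C=pc[:,:2].mean(0)+120*X;print("yaw",np.degrees(yaw),"centre",C)
print("housing in fix",[(h.mean(0)[:2]-C)@X,(h.mean(0)[:2]-C)@Y])
print("screws in fix",np.c_[(f[:,:2]-C)@X,(f[:,:2]-C)@Y])
# overlay check
def w(x,y,z): return [*(C+x*X+y*Y),z]
P=[w(-120,-110,15),w(-120,110,15),w(120,110,15),w(120,-110,15),w(90,85,39),w(90,-60,39),w(-60,85,39),w(120,110,39)]
print("a",proj(a,P));print("b",proj(b,P))
E
```

```text
holes [[519.448 171.175  47.263   0.589]
 [517.161 234.862  45.226   0.207]
 [565.394 236.912  45.986   0.055]
 [569.513 173.182  43.099   0.848]] [542.879 204.033  45.394   0.425] xdir 2.2956369020338045 2.433418447422269 ydir 2.057319576058873 3.697866709720657
fix [[422.85  153.577  13.938   0.161]
 [448.626 316.701  14.828   0.102]
 [496.79  334.159  40.465   0.031]
 [605.615 317.361  39.421   0.542]
 [631.266 157.079  40.424   0.24 ]] y -8.97923894682883 x -8.774931445577238
near corners [[406.792 141.579  15.   ]
 [440.611 357.225  15.   ]
 [404.848 136.146  15.   ]
 [440.97  356.39   15.   ]] -8.912964934421836 -9.313963207773057
yaw -9.068722363007907 centre [541.805 228.921]
housing in fix [np.float64(4.983017035807182), np.float64(-24.407801118723718)]
screws in fix [[-105.593  -93.151]
 [-105.851   71.996]
 [ -61.04    96.827]
 [  49.072   97.392]
 [  99.666  -56.843]]
a [[163.885  66.4  ]
 [436.055  67.202]
 [412.067 329.671]
 [192.864 329.208]
 [394.597 314.921]
 [235.242 314.592]
 [407.323 144.27 ]
 [419.131 343.677]]
b [[278.968  73.838]
 [549.099  74.554]
 [503.852 333.986]
 [286.001 334.12 ]
 [495.857 319.85 ]
 [337.658 319.95 ]
 [523.756 151.272]
 [517.546 348.209]]
```

```bash
cat >> h.py <<'E'
YAW=np.radians(-9.07);X=np.array([np.cos(YAW),np.sin(YAW)]);Y=np.array([-X[1],X[0]]);C=np.array([541.8,228.9])
def fx(x,y,z): return [*(C+x*X+y*Y),z]
def tofix(p): d=np.array(p[:2])-C; return np.array([d@X,d@Y])
def push(axis,start,far,other,z,stop=15,step=1.0):
    """advance TCP along a fixture axis in steps until the reaction reaches stop (N)"""
    d=X if axis==0 else Y; mk=lambda s: fx(s,other,z) if axis==0 else fx(other,s,z)
    f0=r.read_state()["ft_force"][:2]@d; s=start
    while s<far:
        s+=step; r.move_l(mk(s),vel=25); f=-(r.read_state()["ft_force"][:2]@d-f0)
        if f>stop: break
    print("push end",s,"force",f,"at",tofix(r.read_state()["ee_pos"]),"t",r.read_state()["t"]); return s
E
python3 - <<'E'
from h import *
r.command_gripper(0.5)
q=down(YAW+np.pi)
r.movep(fx(-75,-24,90),q); r.move_l(fx(-75,-24,22)); print(r.read_state()["ft_force"])
r.move_l(fx(3,-24,22),vel=60); print(r.read_state()["ft_force"],r.read_state()["t"])
s=push(0,3,24,-24,22)
r.move_l(fx(s-25,-24,22)); 
c=r.get_calibration("wrist");im=r.grab_frame("wrist");cv2.imwrite("pics/x1.png",im[:,:,::-1])
print(r.read_state()["t"])
E
```

```text
[ 0.291 -0.162 -0.078]
[-0.457  0.28  -0.05 ] 5.7667
push end 19.0 force 15.873695193789146 at [ 14.331 -24.093] t 9.7667
10.1333
```

View pics/x1.png

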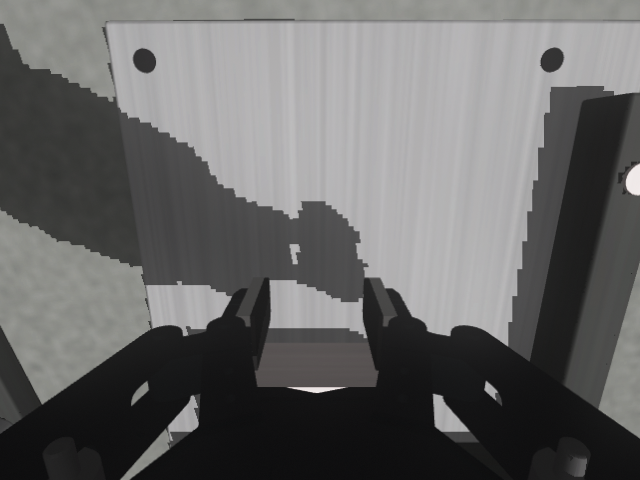

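The housing's -x face (near edge at row 330 to 345) runs parallel to the plate edge, and the stop position matches the fence, so it is flush in x. Next is the y push.

```bash
python3 - <<'E'
from h import *
r.move_l(fx(-8,-24,75)); r.command_gripper(0.15)
q=down(YAW+np.pi/2)
r.movep(fx(54,-100,80),q); r.move_l(fx(54,-100,22)); print(r.read_state()["ft_force"])
r.move_l(fx(54,-18,22),vel=60); print(r.read_state()["ft_force"],r.read_state()["t"])
s=push(1,-18,3,54,22)
r.move_l(fx(54,s-15,22)); r.move_l(fx(54,s-15,110))
# look
r.movep(fx(40,20,190),q)
c=r.get_calibration("wrist");im=r.grab_frame("wrist");cv2.imwrite("pics/y1.png",im[:,:,::-1])
import pickle;pickle.dump((c,im),open("y1.pkl","wb"));print(r.read_state()["t"])
E
```

```text
[0.879 0.493 0.139]
[-0.003 -3.76   2.285] 14.3417
push end 1.0 force 16.267461219159134 at [53.975 -3.906] t 19.0917
20.5667
```

View pics/y1.png

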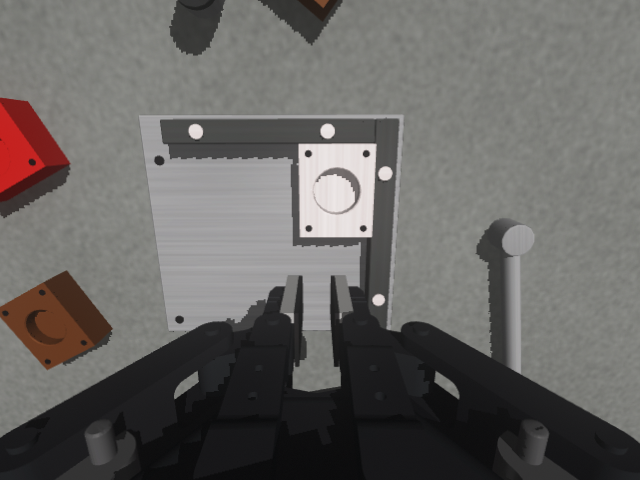

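Housing sits in the corner: top face about (299..376, 144..238), against the y fence (top bar) and the x fence (right bar). I'll check it numerically.

```bash
python3 - <<'E'
from h import *
import pickle
c,im=pickle.load(open("y1.pkl","rb"))
h=onz(c,[[308,154],[366,154],[365,229],[309,229]],47);s=onz(c,[[196,132],[327,131],[386,174],[378,300]],40)
hf=np.array([tofix(p) for p in h]);print("holes",hf,"centre",hf.mean(0))
print("screws",np.array([tofix(p) for p in s]))
# expected edge pixels if housing flush: top corners
P=[fx(90,85,47),fx(26,85,47),fx(26,5,47),fx(90,5,47),fx(90,-40,39),fx(-120,110,15),fx(120,110,15),fx(-120,-110,15)]
print(proj(c,P))
big=cv2.resize(im[100:260,270:430],(640,640),interpolation=cv2.INTER_CUBIC);cv2.imwrite("pics/y1c.png",big[:,:,::-1])
E
```

```text
holes [[33.001 78.575]
 [81.057 78.654]
 [82.865 14.374]
 [33.554 14.315]] centre [57.619 46.48 ]
screws [[-60.528  96.081]
 [ 48.778  96.991]
 [100.04   61.615]
 [ 99.33  -57.946]]
[[377.173 146.107]
 [299.455 145.971]
 [300.536 239.134]
 [372.594 239.212]
 [368.962 282.305]
 [137.782 116.373]
 [405.749 116.69 ]
 [167.108 333.116]]
```

View pics/y1c.png

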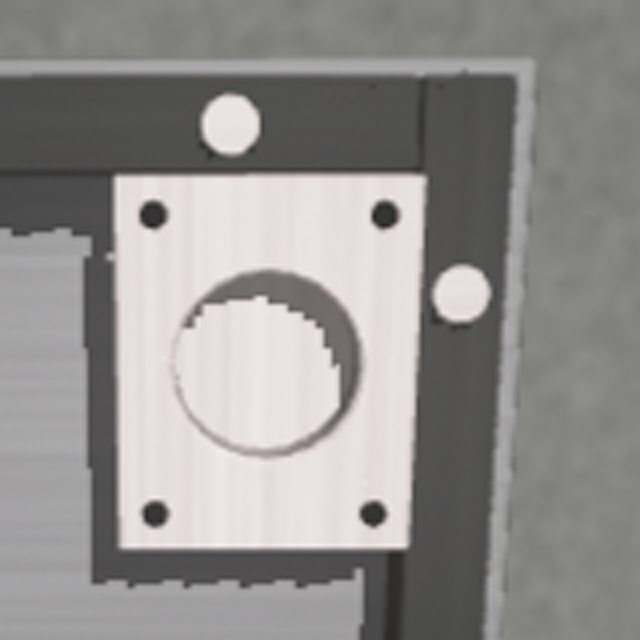

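The housing is square, with no gap at either fence (face 115 to 425 by 175 to 548 in the crop). Its measured centre is (57.6, 46.5) in the fixture frame. Now the cover.

```bash
python3 - <<'E'
from h import *
import pickle
out={}
r.command_gripper(1.0)
q=down(YAW+np.pi/2)
for k,p in (("a",[560,-235,175]),("b",[500,-225,175])):
    r.movep(p,q); c=r.get_calibration("wrist"); im=r.grab_frame("wrist"); out[k]=(c,im)
pickle.dump(out,open("c.pkl","wb")); print(r.read_state()["t"])
v=np.hstack([cv2.resize(out[k][1][60:360,140:540],(400,300)) for k in "ab"]);cv2.imwrite("pics/cov.png",v[:,:,::-1])
E
```

```text
23.4583
```

View pics/cov.png

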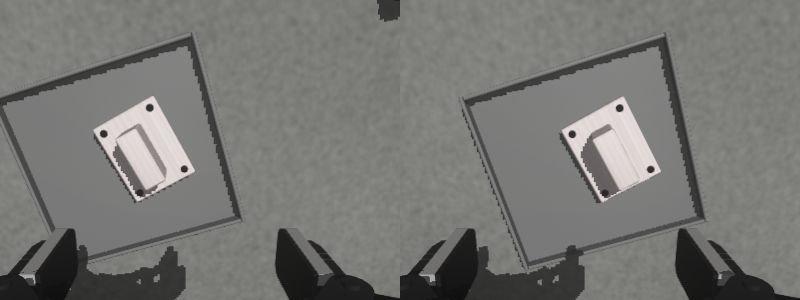

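Both views show the cover standing in the tray. Its four flange holes are visible, and the rib leans along the long side. The hole pixels, with the crop offset of (140,60) added, are used below.

```bash
python3 - <<'E'
from h import *
import pickle
o=pickle.load(open("c.pkl","rb"));a,b=o["a"][0],o["b"][0]
pa=np.array([[150,108],[184,169],[140,193],[104,134]])+[140,60];pb=np.array([[220,108],[250,169],[205,193],[172,134]])+[140,60]
t=tri(a,pa,b,pb);ang=lambda p,q:np.degrees(np.arctan2(q[1]-p[1],q[0]-p[0]))
print(t,t.mean(0))
for c,p in((a,pa),(b,pb)):
    w=onz(c,p,16);print(w.mean(0),"long",ang(w[0],w[1]),ang(w[3],w[2]),"short",ang(w[0],w[3]),ang(w[1],w[2]),np.linalg.norm(w[0]-w[1]),np.linalg.norm(w[0]-w[3]))
for k in "ab":
    c,im=o[k]; hs=im[150:270,230:350]if k=="a" else im[150:270,300:420]
    o[k+"z"]=cv2.resize(hs,(400,400),interpolation=cv2.INTER_CUBIC)
cv2.imwrite("pics/covz.png",np.hstack([o["az"],o["bz"]])[:,:,::-1])
E
```

```text
[[ 544.639 -185.48    16.4      0.422]
 [ 565.896 -245.93    13.828    0.39 ]
 [ 521.069 -262.383   15.138    0.38 ]
 [ 499.012 -202.014   13.882    0.406]] [ 532.654 -223.952   14.812    0.399]
[ 532.78  -223.883   16.   ] long -70.37904402942844 -70.22311659356754 short -160.18946737243178 -159.46819013375872 63.52511067881649 47.93126494120926
[ 532.604 -223.44    16.   ] long -70.81363997367966 -70.03211951298532 short -160.4663969757992 -159.3002901184493 63.28673011733737 48.38040800979607
```

View pics/covz.png

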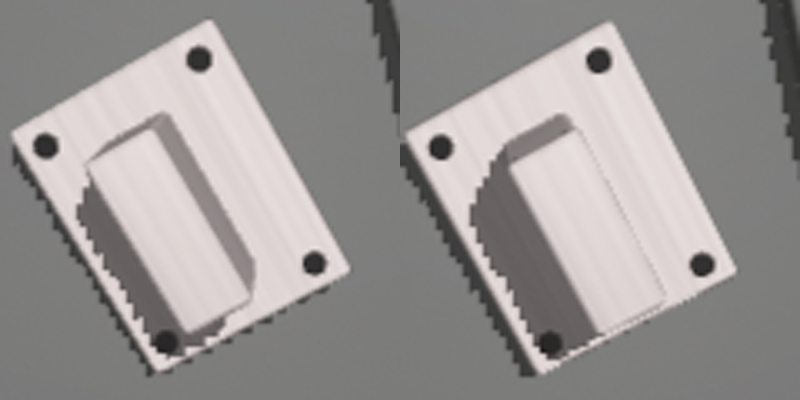

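```bash
python3 - <<'E'
from h import *
import pickle
o=pickle.load(open("c.pkl","rb"))
t=tri(o["a"][0],[[281.2,219]],o["b"][0],[[356.1,219.7]])[0];print("rib top",t)
assert abs(t[2]-52)<6 and np.hypot(t[0]-532.7,t[1]+223.7)<4
c=[532.7,-223.7];q=down(np.radians(109.8))
r.movep([*c,110],q);r.move_l([*c,22],vel=100);print(r.read_state()["ft_force"])
r.command_gripper(0.0);s=r.read_state();print(s["gripper_width"],s["grasp_force"],s["ft_force"],s["ee_pos"])
r.move_l([*c,150],vel=100);s=r.read_state();print(s["gripper_width"],s["grasp_force"],s["ft_force"],s["t"])
im=r.grab_frame("wrist");sd=r.grab_frame("side");cv2.imwrite("pics/lift.png",np.hstack([im[100:480,120:520],sd[100:480,150:550]])[:,:,::-1])
E
```

```text
rib top [ 532.815 -223.31    47.538    0.168]
[-0.193  0.005 -0.175]
0.223360413966816 59.15784537792206 [ 0.827 -0.355  2.4  ] [ 532.986 -223.857   22.342]
0.2256485944494843 58.668732047080994 [-0.43  -0.19  -2.036] 27.0667
```

View pics/lift.png

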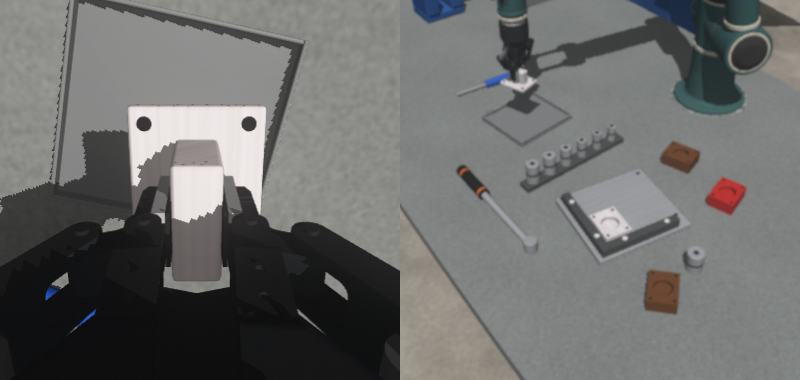

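The cover is held level by its rib, its edges are square to the image and its weight is about 2 N. The front flange holes are at full-frame (264,224) and (369,224). I'll use these to get its offset in the hand.

```bash
python3 - <<'E'
from h import *
c=r.get_calibration("wrist");s=r.read_state();qq=s["ee_rot"];Rt=R.from_quat([qq[1],qq[2],qq[3],qq[0]]).as_matrix()
w=onz(c,[[264,224],[369,224]],s["ee_pos"][2]-6);off=(w-s["ee_pos"])@Rt;print("holes in tool (expect 32,-/+24)",off)
ox,oy=off[:,0].mean()-32,off[:,1].mean();print("cover offset",ox,oy)
if abs(ox)>4: ox=0
if abs(oy)>3: oy=0
# tool x = fixture Y, tool y = fixture X
q=down(YAW+np.pi/2);gx,gy=57.7-oy,46.2-ox
p=fx(gx,gy,150)
r.move_l(p,q,vel=140);print(r.read_state()["t"],tofix(r.read_state()["ee_pos"]))
r.move_l(fx(gx,gy,90),vel=60);r.move_l(fx(gx,gy,76),vel=25);r.dwell(.3)
s=r.read_state();print(s["ee_pos"],tofix(s["ee_pos"]),s["ft_force"],s["grasp_force"],s["t"])
im=r.grab_frame("wrist");sd=r.grab_frame("side")
z=cv2.resize(sd[220:360,270:460],(560,412),interpolation=cv2.INTER_CUBIC);v=np.zeros((480,800,3),np.uint8)
v[:412,:400]=z[:,80:480];v[:380,400:]=im[100:480,120:520];cv2.imwrite("pics/end.png",v[:,:,::-1])
E
```

```text
holes in tool (expect 32,-/+24) [[ 32.429 -23.917   6.074]
 [ 32.459  23.891   6.012]]
cover offset 0.4438975148059967 -0.013176237313425432
30.85 [57.786 45.462]
[606.147 265.031  76.212] [57.847 45.823] [-0.295  0.267 -1.721] 58.633257150650024 33.0083
```

View pics/end.png

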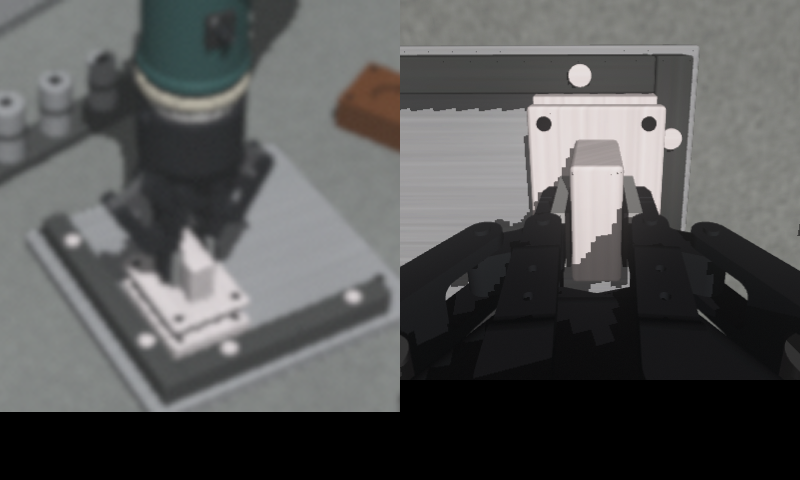

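The wrist view shows the housing's far edge at row 195 (columns 253 to 377), just behind the cover's edge at row 204 (columns 248 to 385). I'll check them numerically and then sign off.

```bash
python3 - <<'E'
from h import *
c=r.get_calibration("wrist")
h=np.array([tofix(p) for p in onz(c,[[253,195],[377,195]],47)]);k=np.array([tofix(p) for p in onz(c,[[248,204.5],[385,204.5]],70.2)])
print(h,k); d=(h-k).mean(0);print("housing minus cover",d)
if np.abs(d).max()<3: print(r.sign_off())
E
```

```text
[[25.091 87.743]
 [88.796 87.77 ]] [[27.007 87.173]
 [88.335 87.196]]
housing minus cover [-0.727  0.572]
the job is handed in; nothing more can be done
None
```

The job is handed in, but I haven't seen the verdict: the housing measured flush in the fence corner, and the gripper holds the cover level about 11 mm above it (by arm height), centred within about 1 mm, at roughly 33 s of the 67 s allowed.

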